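# Set out the stacked drying frames, each in its own drip tray

## Task

Take the stack of wooden drying frames apart from the top down, one frame at a time, and lay each frame flat inside the drip tray of its own colour (the colour painted on its middle batten and long rails), long side along long side. Keep the frames level and set them down gently, do not drop them, and leave the spray bottle and the beaker alone. Finish with all four frames lying in their trays, let go.

Things in the scene. Friction and masses are not known exactly. Their poses are not given: they have to be found in the camera images.
- blue_frame: Wooden drying frame, loose, 66 (x) by 150 mm (y), 24 mm high, under 0.2 kg; top of the stack. Rails 10 mm thick, a blue paint mark amid each long one. Grip: blue batten across the middle (along x at y = 0): 12 mm wide in y, top flush with the rails. Beside it open bays, 46 (x) by 59 mm (y), mat floor 5.5 mm above the underside. Origin: centre of underside, z up; half-turn symmetric.
- yellow_frame: Wooden drying frame, loose, 86 (x) by 150 mm (y), 24 mm high, under 0.2 kg; second from the top. Rails 10 mm thick, a yellow paint mark amid each long one. Grip: yellow batten across the middle (along x at y = 0): 12 mm wide in y, top flush with the rails. Beside it open bays, 66 (x) by 59 mm (y), mat floor 5.5 mm above the underside. Origin: centre of underside, z up; half-turn symmetric.
- red_frame: Wooden drying frame, loose, 106 (x) by 150 mm (y), 24 mm high, under 0.2 kg; third from the top. Rails 10 mm thick, a red paint mark amid each long one. Grip: red batten across the middle (along x at y = 0): 12 mm wide in y, top flush with the rails. Beside it open bays, 86 (x) by 59 mm (y), mat floor 5.5 mm above the underside. Origin: centre of underside, z up; half-turn symmetric.
- white_frame: Wooden drying frame, loose, 126 (x) by 150 mm (y), 24 mm high, under 0.2 kg; lowest, on the bench. Rails 10 mm thick, a white paint mark amid each long one. Grip: white batten across the middle (along x at y = 0): 12 mm wide in y, top flush with the rails. Beside it open bays, 106 (x) by 59 mm (y), mat floor 5.5 mm above the underside. Origin: centre of underside, z up; half-turn symmetric.
- blue_tray: Blue plastic drip tray, open on top, fixed to the bench: outside 90 (x) by 174 mm (y), 16 mm high, walls and floor 4 mm thick; the blue frame lies inside with 8 mm free on every side, long side along long side. Origin: centre of underside, on the bench, z up; inner floor at z = 4 mm.
- yellow_tray: Yellow plastic drip tray, open on top, fixed to the bench: outside 110 (x) by 174 mm (y), 16 mm high, walls and floor 4 mm thick; the yellow frame lies inside with 8 mm free on every side, long side along long side. Origin: centre of underside, on the bench, z up; inner floor at z = 4 mm.
- red_tray: Red plastic drip tray, open on top, fixed to the bench: outside 130 (x) by 174 mm (y), 16 mm high, walls and floor 4 mm thick; the red frame lies inside with 8 mm free on every side, long side along long side. Origin: centre of underside, on the bench, z up; inner floor at z = 4 mm.
- white_tray: White plastic drip tray, open on top, fixed to the bench: outside 150 (x) by 174 mm (y), 16 mm high, walls and floor 4 mm thick; the white frame lies inside with 8 mm free on every side, long side along long side. Origin: centre of underside, on the bench, z up; inner floor at z = 4 mm.
- spray_bottle: Bystander, to be left alone: blue plastic bottle with white cap, 60 mm across, 150 mm high, loose, standing at one side of the work. Origin: centre of its underside.
- beaker: Bystander, to be left alone: empty glass beaker, 68 mm across, 85 mm high, loose, standing at the other side of the work. Origin: centre of its underside.

How it is judged (in metres and radians):
On the way, in this order (a step that is already met when the one before it is completed fails the run):
1. the blue frame lies flat inside the blue tray, let go (horizontal distance between blue_frame and blue_tray below 0.014 m and z of blue_frame in the frame of blue_tray between 0.001 and 0.008 m and angle between the x axis of blue_frame and the x axis of blue_tray, either way round below 0.15 rad and angle between blue_frame's own z axis and vertical below 0.05 rad and contact force between the fingers and blue_frame below 0.1 N), for 0.2 s.
2. the yellow frame lies flat inside the yellow tray, let go (horizontal distance between yellow_frame and yellow_tray below 0.014 m and z of yellow_frame in the frame of yellow_tray between 0.001 and 0.008 m and angle between the x axis of yellow_frame and the x axis of yellow_tray, either way round below 0.15 rad and angle between yellow_frame's own z axis and vertical below 0.05 rad and contact force between the fingers and yellow_frame below 0.1 N), for 0.2 s.
3. the red frame lies flat inside the red tray, let go (horizontal distance between red_frame and red_tray below 0.014 m and z of red_frame in the frame of red_tray between 0.001 and 0.008 m and angle between the x axis of red_frame and the x axis of red_tray, either way round below 0.15 rad and angle between red_frame's own z axis and vertical below 0.05 rad and contact force between the fingers and red_frame below 0.1 N), for 0.2 s.
4. the white frame lies flat inside the white tray, let go (horizontal distance between white_frame and white_tray below 0.014 m and z of white_frame in the frame of white_tray between 0.001 and 0.008 m and angle between the x axis of white_frame and the x axis of white_tray, either way round below 0.15 rad and angle between white_frame's own z axis and vertical below 0.05 rad and contact force between the fingers and white_frame below 0.1 N), for 0.2 s.
At the end, for the whole second after the job is handed in: Each frame rests flat on the floor of the tray of its own colour: centre within 14 mm of the tray's centre, underside 1 to 8 mm above the bench (tray floor: 4 mm), sides within 0.15 rad of the tray's, level within 0.05 rad, all at rest and let go (all of step 1 and all of step 2 and all of step 3 and all of step 4 and linear speed of each of blue_frame, yellow_frame, red_frame, white_frame below 0.02 m/s and angular speed of each of blue_frame, yellow_frame, red_frame, white_frame below 0.1 rad/s); the robot touches nothing.
It fails at once if a frame is tipped by more than about 35 degrees (angle between any of blue_frame, yellow_frame, red_frame, white_frame's own z axis and vertical above 0.6 rad).
It fails at once if a frame is dropped or flung (faster than 0.65 m/s with nothing of the arm on it: a fall of more than about 20 mm) ((linear speed of blue_frame above 0.65 m/s and contact force between each of the arm, the fingers and blue_frame below 0.05 N) or (linear speed of yellow_frame above 0.65 m/s and contact force between each of the arm, the fingers and yellow_frame below 0.05 N) or (linear speed of red_frame above 0.65 m/s and contact force between each of the arm, the fingers and red_frame below 0.05 N) or (linear speed of white_frame above 0.65 m/s and contact force between each of the arm, the fingers and white_frame below 0.05 N)).
It fails at once if the spray bottle is pushed more than 20 mm or tipped (distance of spray_bottle from where it was at the start of the episode above 0.02 m or angle between spray_bottle's own z axis and vertical above 0.3 rad).
It fails at once if the beaker is pushed more than 20 mm or tipped (distance of beaker from where it was at the start of the episode above 0.02 m or angle between beaker's own z axis and vertical above 0.3 rad).
It also fails if it takes over 120 s, if anything falls off the work surface, if the arm or the gripper's body presses on something with over 40 N, if the wrist force passes 120 N, or if a joint passes its speed limit or range.

## Robot

A 6-joint arm with a two-finger parallel gripper is mounted at the origin on the work surface. World frame = base frame: x ahead of the robot, y to its left, z up, the work surface at z = 0. Lengths are in m, angles in degrees, forces in N, time in s.
With the tool pointing down it reaches from about 0.4 to 0.825 m from the base axis. Payload 7 kg.
Tool frame: the origin (TCP) lies on the centre line of the jaws, within the pads' length; the fingertips stand 19 mm ahead of it and the grasp point (between the pads) is the TCP (r.tip_extent is the distance from the TCP to the fingertips, in m); z points along the fingers, y is the line along which they close (so a half turn about z gives the same grasp; the last joint's range is limited). The gripper opens to 88 mm and grips with 3 to 60 N. Pads are 19 mm wide; open, the fingers measure 130 mm over their backs; the gripper's body (78 mm by 193 mm) begins 47 mm behind the grasp point.
Start: joints at [87.267, 20.546, 0.682, 0, -70.136, -16.507], TCP at [0.222, 0.637, 0.246] pointing down, gripper open.
Joint ranges: [-176.03, 176.03], [-82.01, 121.73], [-58.28, 71.71], [-173.87, 95.51], [-174.79, -0.11], [-173.66, 173.66]. Speed limits (degrees/s): [136.94, 136.94, 172.46, 180, 180, 180].

## Interface

Orientations are given as [roll, pitch, yaw] about the fixed x, y, z axes, in that order (R = Rz(yaw) Ry(pitch) Rx(roll)).
In Python, from plant import r gives the robot as it stands. The module is installed in compiled form; this text tells all that it offers.
- The arm moves only by the tool jog_arm, never from a script. Its argument "deltas" is a list that holds one entry, the list of rows, each a list of 5 numbers: the opening, from -1 (shut) to 1 (fully open), then the shift along the world's x, y, z in cm, then the turn about the world's z in rad. In form: [[[claw, dx, dy, dz, turn], ...]]. A call has 1 to 8 rows; each row shifts and turns the commanded pose from where the row before left it; what a row does not reach is not made up. A row lasts 1/8 s, in which the tool goes at most 62.5 mm and 10.7 degrees, less where a joint would pass 70% of its speed; a pose out of reach is approached as far as the arm can. A call with a gripper value outside its range is refused whole. The fingers move at their own pace and stop on an object; "force" is the grip in N (left out, the last holds). Time passes only in rows, so rows that do not move let the fingers close. It gives the time, the measured TCP pose, the force, the opening and the grip force at its end, in the units of the state.
- r.get_state(): the state, without advancing time (a new reading comes with each control period).
- r.capture(name): name is "scene" or "top" or "wrist"; returns the picture (384x512x3 uint8, blue, green, red); there is no depth.
- r.camera_info(name): a dict with "fx", "fy", "cx", "cy" (pixels), "k1" (the pictures are not rectified: a ray, as slopes to the right and down, at radius r is drawn at 1 + k1 r^2 times it, then the intrinsics apply), "view" (4x4, takes a point from world to camera coordinates). Camera axes: x right, y up, looking along -z (the intrinsics and any distortion apply to the point x, -y, -z); pixel columns grow to the right and rows downward; lengths in m; the calibration is good to about 2 mm. A picture is of the moment at which its call begins: read the wrist's pose just before it. camera_info takes no time and is no camera call; for the wrist camera it gives the pose at the moment of the call.
- r.close_job(): hands the job in; it is judged then, once.
The state is a dict: "time_s": time; "joints": joint angles; "qd": joint speeds; "joint_torque": joint torques, N m; "tcp_pos": TCP position; "eef_rot": TCP orientation; "contact_force": force on the tool from outside, world axes, zero at the start; "moment": the same for the moment, N m; "gripper_width": finger opening in m; "gripper_force": force on a finger pad.
Only numpy, scipy, OpenCV 4.12 (cv2) and the standard library are available. Lean on these libraries where they do the work, as an engineer would, in place of code of your own. Each camera call takes 0.05 s, during which the arm holds its last target. There are 200 camera calls.

## Working session

There is one attempt and no reset: what is moved stays moved. The work goes in short steps, Python scripts to look and compute and a tool call to move; the robot and the scene stay as the last step left them, time stands still between calls to the robot, and variables do not carry over. Pictures are saved under pics/ and viewed, at most 14 in all, crops included, and the job is handed in when it is done.

Besides the shell and the picture viewer there is one more tool, called after "Call:" as a command line: name --argument value ..., lists and objects as JSON in quotes. jog_arm: Moves the arm, as the interface text tells. Its arguments: {"type":"object","properties":{"deltas":{"type":"array"},"force":{"type":"number"}},"required":["deltas"]}

```bash
mkdir -p pics; python3 - <<'E'
from plant import r
import cv2
for n in("top","scene"):
    im=r.capture(n); cv2.imwrite(f"pics/{n}0.png",im)
    print(n,r.camera_info(n))
s=r.get_state();print(s)
E
```

```text
top {'fx': 354.69868602685665, 'fy': 354.69868602685665, 'cx': 249.29117104232947, 'cy': 189.88902801855147, 'k1': 0.02838302571880225, 'view': array([[ 9.64262937e-04, -9.99991324e-01, -4.05241729e-03,
         1.45014581e-02],
       [ 9.94598071e-01,  5.38418834e-04,  1.03799748e-01,
        -5.11420489e-01],
       [-1.03796665e-01, -4.13061667e-03,  9.94589961e-01,
        -8.89595994e-01],
       [ 0.00000000e+00,  0.00000000e+00,  0.00000000e+00,
         1.00000000e+00]])}
scene {'fx': 483.70105304091794, 'fy': 483.70105304091794, 'cx': 248.86143074144812, 'cy': 185.28188454223627, 'k1': -0.20230755585572377, 'view': array([[-0.15412566,  0.98796586, -0.01298974,  0.09645297],
       [-0.60281553, -0.0836083 ,  0.79348793,  0.24013055],
       [ 0.78285294,  0.13012726,  0.60844735, -1.81650503],
       [ 0.        ,  0.        ,  0.        ,  1.        ]])}
{'time_s': 0.1, 'joints': array([ 8.72671825e+01,  2.05873305e+01,  6.39877639e-01, -1.66823708e-02,
       -7.01389253e+01, -1.65074629e+01]), 'qd': array([ 0.03091037, -0.06700495,  0.00857132, -0.0287831 ,  0.06382759,
       -0.00882697]), 'joint_torque': array([-1.34495429e-03, -5.84163022e+01,  2.93752491e+01,  7.01544061e+00,
        1.01457830e-02, -5.13200575e-05]), 'tcp_pos': array([0.22232072, 0.6368942 , 0.2447262 ]), 'eef_rot': array([ 1.79912726e+02, -9.50855406e-03, -1.92459527e+01]), 'contact_force': array([-0.00343608,  0.26569126,  0.45167619]), 'moment': array([-0.03786312, -0.03545188, -0.01949633]), 'gripper_force': 0.0, 'gripper_width': 0.08777977595640829}
```

View pics/top0.png

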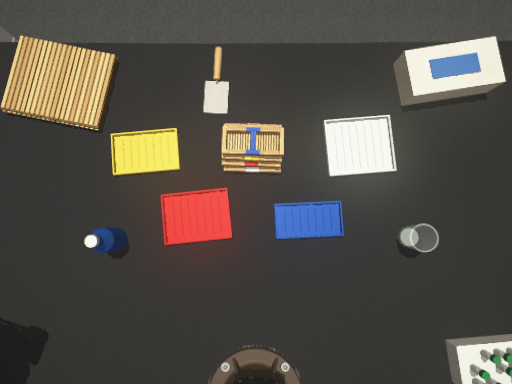

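View pics/scene0.png

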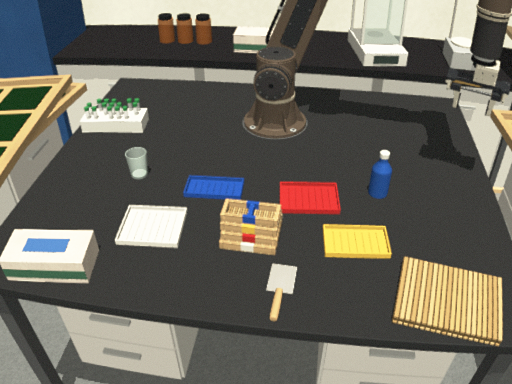

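The top view shows the stack near (253,145), with the blue batten running up the image. The trays are yellow (145,152), red (197,216), blue (309,220) and white (360,146). The bottle is at about (100,241) and the beaker at about (420,238). The arm is off to the left.

```bash
cat > h.py <<'E'
from plant import r
import cv2,numpy as np
def ray(n,px,z,info=None):
    c=info or r.camera_info(n); V=c["view"]; px=np.atleast_2d(np.asarray(px,float))
    d=(px-[c["cx"],c["cy"]])/[c["fx"],c["fy"]]; u=d.copy()
    for _ in range(10): u=d/(1+c["k1"]*(u**2).sum(1,keepdims=True))
    w=np.c_[u[:,0],-u[:,1],-np.ones(len(u))]@V[:3,:3]; o=-V[:3,:3].T@V[:3,3]
    return (o+w*((z-o[2])/w[:,2])[:,None])[:,:2]
def mask(im,col):
    h,s,v=[a.astype(int) for a in cv2.split(cv2.cvtColor(im,cv2.COLOR_BGR2HSV))]
    return (dict(blue=(abs(h-113)<14)&(s>140)&(v>60),yellow=(abs(h-28)<5)&(s>190)&(v>110),
      red=((h<6)|(h>174))&(s>170)&(v>70),white=(s<60)&(v>130))[col]*255).astype(np.uint8)
def blobs(m,amin):
    m=cv2.morphologyEx(m,cv2.MORPH_CLOSE,np.ones((3,3)))
    return sorted([c for c in cv2.findContours(m,0,cv2.CHAIN_APPROX_NONE)[0] if cv2.contourArea(c)>amin],key=cv2.contourArea,reverse=True)
def rect(n,c,z,info=None):
    p=ray(n,c.reshape(-1,2),z,info)*1000
    (x,y),(a,b),t=cv2.minAreaRect(p.astype(np.float32))
    if a<b: a,b,t=b,a,t+90
    return round(x,1),round(y,1),round(a,1),round(b,1),round((t+90)%180-90,1)  # long side, dir of long side from x
E
python3 - <<'E'
from h import *
im=cv2.imread("pics/top0.png")
for col in("blue","yellow","red","white"):
    for c in blobs(mask(im,col),40): print(col,cv2.boundingRect(c),rect("top",c,.008),"z96:",rect("top",c,.096))
cv2.imwrite("pics/c0.png",cv2.resize(im[110:185,205:305],None,fx=7,fy=7,interpolation=2))
E
```

```text
blue (274, 201, 70, 38) (435.9, -138.6, 176.2, 91.8, -87.1) z96: (434.0, -124.4, 159.5, 83.2, -87.1)
blue (92, 228, 35, 25) (382.8, 378.5, 88.2, 61.5, 89.9) z96: (386.0, 343.8, 79.9, 55.7, 89.9)
blue (246, 128, 13, 26) (646.2, 7.8, 68.1, 32.0, -0.1) z96: (624.5, 8.1, 61.7, 29.0, -0.1)
red (161, 188, 71, 57) (445.1, 154.6, 176.3, 132.4, -83.9) z96: (442.4, 141.0, 159.6, 119.8, -83.9)
white (404, 36, 102, 60) (850.2, -537.0, 248.6, 131.3, -81.4) z96: (809.2, -485.2, 225.0, 118.9, -81.4)
white (324, 115, 73, 62) (634.0, -277.7, 179.1, 154.2, -85.4) z96: (613.4, -250.4, 162.1, 139.6, -85.4)
white (456, 341, 56, 43) (88.4, -565.4, 135.0, 97.3, -88.7) z96: (119.4, -510.8, 122.2, 88.1, -88.7)
white (400, 224, 39, 28) (390.4, -422.4, 96.7, 68.9, -89.8) z96: (392.8, -381.4, 87.5, 62.4, -89.8)
white (203, 81, 26, 33) (766.7, 106.1, 90.6, 65.7, -2.7) z96: (733.5, 97.1, 82.0, 59.5, -2.7)
white (84, 235, 13, 13) (380.3, 426.7, 31.3, 30.7, 2.8) z96: (383.7, 387.4, 28.3, 27.8, 2.8)
white (221, 362, 9, 10) (71.2, 75.0, 21.1, 20.0, 0.0) z96: (103.9, 69.0, 19.1, 18.1, 0.0)
white (281, 362, 9, 10) (71.7, -74.3, 21.1, 20.0, 0.3) z96: (104.3, -66.2, 19.1, 18.1, 0.3)
white (246, 167, 13, 5) (569.1, 7.8, 31.8, 10.7, -90.0) z96: (554.6, 8.1, 28.8, 9.7, -90.0)
```

View pics/c0.png

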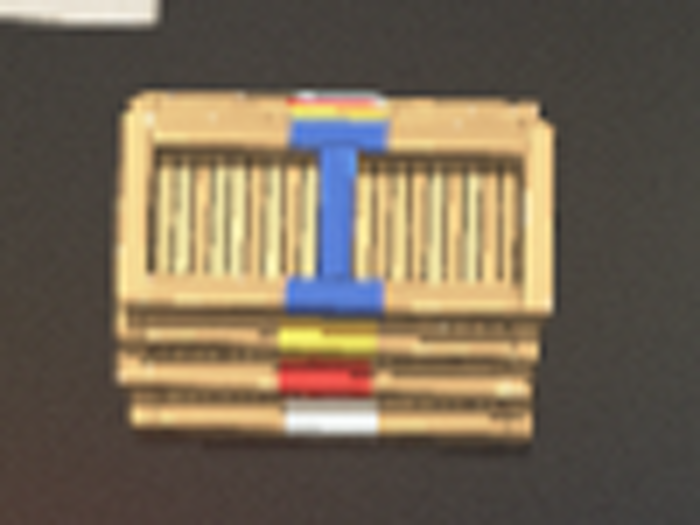

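Call:
jog_arm --deltas '[[[0.15,2.9,-4.5,0,0.024],[0.15,2.9,-4.5,0,0.024],[0.15,2.9,-4.5,0,0.024],[0.15,2.9,-4.5,0,0.024],[0.15,2.9,-4.5,0,0.024],[0.15,2.9,-4.5,0,0.024],[0.15,2.9,-4.5,0,0.024],[0.15,2.9,-4.5,0,0.024]]]' --force 20

```text
time_s: 1.1
tcp_pos: [0.455, 0.2756, 0.2455]
eef_rot: [180.0, 0.0, -8.2]
contact_force: [1.0, -0.1, 0.3]
gripper_width: 0.0502
gripper_force: 0.0
```

Call:
jog_arm --deltas '[[[0.15,2.9,-4.5,0,0.024],[0.15,2.9,-4.5,0,0.024],[0.15,2.9,-4.5,0,0.024],[0.15,2.9,-4.5,0,0.024],[0.15,2.9,-4.5,0,0.024],[0.15,2.5,-4.4,0,0.024],[0.15,0,0,0,0],[0.15,0,0,0,0]]]'

```text
time_s: 2.1
tcp_pos: [0.6241, 0.008, 0.2449]
eef_rot: [180.0, 0.1, -0.1]
contact_force: [-0.0, 1.4, 0.8]
gripper_width: 0.0501
gripper_force: 0.0
```

```bash
python3 - <<'E'
from h import *
s=r.get_state();print(s["tcp_pos"],s["eef_rot"],s["gripper_width"],s["contact_force"])
i=r.camera_info("wrist");im=r.capture("wrist");cv2.imwrite("pics/w1.png",im);print(i)
t=cv2.imread("pics/top0.png");hs=cv2.cvtColor(t,cv2.COLOR_BGR2HSV)
print(hs[150:154,140:150:3].reshape(-1,3),hs[128:130,225:235:5].reshape(-1,3))
E
```

```text
[0.62411748 0.00803227 0.24493252] [ 1.79996438e+02  6.58664224e-02 -5.64747325e-02] 0.0501143740853624 [-0.02745636  1.386037    0.76587633]
{'fx': 337.0080164895329, 'fy': 337.0080164895329, 'cx': 248.0518344980443, 'cy': 187.17314209176325, 'k1': -0.05276371893600507, 'view': array([[-2.18377592e-03, -9.99997535e-01,  4.00624697e-04,
         9.01329675e-03],
       [ 9.51709563e-01, -2.20131442e-03, -3.06991956e-01,
        -5.54743173e-01],
       [ 3.06992081e-01, -2.89123287e-04,  9.51712025e-01,
        -5.82148452e-01],
       [ 0.00000000e+00,  0.00000000e+00,  0.00000000e+00,
         1.00000000e+00]])}
[[ 28 151 247]
 [ 28 151 247]
 [ 26 159 237]
 [ 28 150 247]
 [ 28 151 247]
 [ 28 151 247]
 [ 26 158 242]
 [ 28 150 247]
 [ 28 151 247]
 [ 28 152 247]
 [ 26 156 244]
 [ 28 151 247]
 [ 28 149 247]
 [ 28 150 247]
 [ 26 156 244]
 [ 28 151 247]] [[ 21 101 242]
 [ 19 110 235]
 [ 21 104 240]
 [ 23  98 241]]
```

View pics/w1.png

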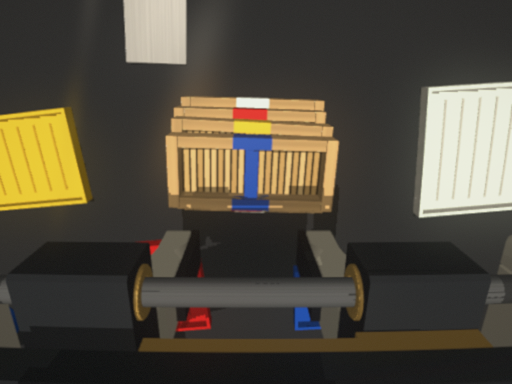

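The wrist view shows the blue frame's top with paint marks at (252,142) and (250,205). Its outline corners are near (167,137), (337,140), (167,207) and (332,211).

```bash
sed -i 's/s>190)&(v>110)/s>130)\&(v>110)/' h.py; cat >> h.py <<'E'
def frame(n,im,col,z,roi,info=None):
    """centre from rail marks + batten blob; yaw from batten column centres (mm,deg)"""
    x0,y0,x1,y1=roi; m=mask(im,col); k=np.zeros_like(m); k[y0:y1,x0:x1]=m[y0:y1,x0:x1]
    c=blobs(k,20)[0]; R=rect(n,c,z,info)
    bx,by,bw,bh=cv2.boundingRect(c); pts=[]
    for v in range(by,by+bh):
        u=np.where(k[v,bx:bx+bw])[0]
        if len(u): pts.append((bx+(u[0]+u[-1])/2,v))
    p=ray(n,pts,z,info)*1000; f=np.polyfit(p[:,0],p[:,1],1)
    print(n,col,"bbox",(bx,by,bw,bh),"rect",R,"x-range",p[:,0].min().round(1),p[:,0].max().round(1),"y",np.polyval(f,p[:,0].mean()).round(1),"yaw",np.degrees(np.arctan(f[0])).round(1))
E
python3 - <<'E'
from h import *
im=cv2.imread("pics/w1.png");t=cv2.imread("pics/top0.png")
frame("wrist",im,"blue",.096,(200,100,300,215)); frame("top",t,"blue",.096,(240,120,265,160))
print(ray("wrist",[(167,137),(337,140),(167,207),(332,211)],.096)*1000)
for c in blobs(mask(t,"yellow"),300): print(cv2.boundingRect(c),rect("top",c,.008))
for c in blobs(mask(im,"yellow"),300): print(cv2.boundingRect(c))
E
```

```text
wrist blue bbox (233, 137, 38, 73) rect (626.0, 5.6, 66.1, 31.3, -1.7) x-range 592.7 659.0 y 5.8 yaw -1.0
top blue bbox (246, 128, 13, 26) rect (624.5, 8.1, 61.7, 29.0, -0.1) x-range 593.6 655.3 y 6.9 yaw -1.6
[[659.20147079  77.99817845]
 [656.45984901 -68.52579349]
 [594.72535562  82.76765407]
 [590.58445134 -69.09869896]]
(110, 128, 70, 47) (617.6, 293.7, 178.1, 113.6, -84.7)
(0, 109, 85, 101)
(234, 121, 37, 13)
```

Call:
jog_arm --deltas '[[[0.15,0.1,-0.15,-4,-0.02],[0.15,0,0,-4,0],[0.15,0,0,-3.5,0],[0.15,0,0,-2,0],[0.15,0,0,-1,0],[-1,0,0,0,0],[-1,0,0,0,0],[-1,0,0,0,0]]]' --force 20

```text
time_s: 3.15
tcp_pos: [0.626, 0.007, 0.1016]
eef_rot: [-180.0, -0.1, -1.1]
contact_force: [-0.4, -0.2, -0.3]
gripper_width: 0.0263
gripper_force: 0.0
```

Call:
jog_arm --deltas '[[[-1,0,0,-0.1,0],[-1,0,0,0,0],[-1,0,0,0,0],[-1,0,0,0,0]]]'

```text
time_s: 3.65
tcp_pos: [0.6256, 0.0067, 0.0999]
eef_rot: [180.0, -0.0, -1.1]
contact_force: [-0.3, -0.1, 4.5]
gripper_width: 0.0118
gripper_force: 20.0
```

Call:
jog_arm --deltas '[[[-1,0,0,0.5,0],[-1,0,0,1.5,0],[-1,0,0,2,0.01],[-1,-3.8,-2.9,0,0.02],[-1,-3.8,-2.9,0,0.02],[-1,-3.8,-2.9,0,0.02],[-1,-3.8,-2.9,0,0],[-1,-2.8,-2.1,0,0]]]'

```text
time_s: 4.65
tcp_pos: [0.4441, -0.1311, 0.1406]
eef_rot: [-180.0, -0.1, 2.9]
contact_force: [0.4, -1.1, -0.3]
gripper_width: 0.0121
gripper_force: 20.0
```

Call:
jog_arm --deltas '[[[-1,-1,-0.8,0,0],[-1,0,0,0,0],[-1,0,0,0,0]]]'

```text
time_s: 5.03
tcp_pos: [0.4366, -0.1378, 0.14]
eef_rot: [180.0, -0.1, 2.9]
contact_force: [0.3, -0.7, -0.3]
gripper_width: 0.012
gripper_force: 20.0
```

```bash
python3 - <<'E'
from h import *
s=r.get_state();print(s["tcp_pos"],s["eef_rot"],s["gripper_width"],s["contact_force"],s["gripper_force"])
i=r.camera_info("wrist");im=r.capture("wrist");cv2.imwrite("pics/w2.png",im)
t=r.capture("top");cv2.imwrite("pics/t2.png",t)
frame("top",t,"yellow",.072,(235,120,275,175))
E
```

```text
[ 0.43662682 -0.13784981  0.13995153] [ 1.79992799e+02 -5.67899902e-02  2.90391453e+00] 0.01204590120554241 [ 0.27705086 -0.70739993 -0.33315011] 19.99146580696106
top yellow bbox (245, 125, 15, 36) rect (625.5, 8.1, 88.5, 32.5, -2.0) x-range 581.1 669.8 y 8.0 yaw -0.8
```

View pics/w2.png

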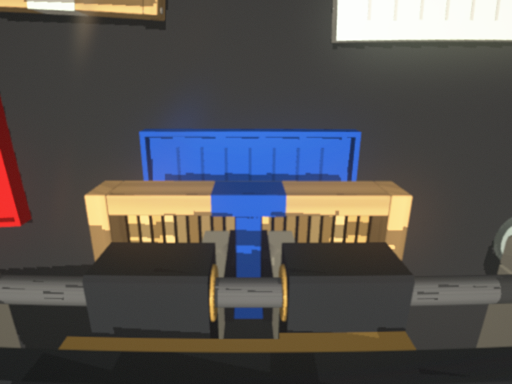

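The wrist view shows the blue frame held level, with its far top edge at row 182 spanning columns 105–393. The tray's far rim corners are at (140,132) and (359,132), and its edge looks parallel to the frame.

```bash
python3 - <<'E'
from h import *
print(ray("wrist",[(110,182),(393,182)],.1365)*1000, ray("wrist",[(140,132),(359,132)],.016)*1000)
E
```

```text
[[ 472.47351476  -74.77195264]
 [ 478.71232815 -200.39843974]] [[ 475.52235373  -51.44088914]
 [ 484.04094197 -222.56876183]]
```

Call:
jog_arm --deltas '[[[-1,-0.1,0,-4,0],[-1,0,0,-3,0],[-1,0,0,-2,0],[-1,0,0,-0.8,0],[-1,0,0,-0.4,0],[-1,0,0,-0.3,0],[-1,0,0,-0.2,0],[-1,0,0,0,0]]]'

```text
time_s: 6.12
tcp_pos: [0.4346, -0.1382, 0.0328]
eef_rot: [-180.0, -0.0, 2.9]
contact_force: [-0.0, -0.0, -1.2]
gripper_width: 0.0118
gripper_force: 20.0
```

Call:
jog_arm --deltas '[[[-1,0,0,-0.1,0],[-1,0,0,0,0]]]'

```text
time_s: 6.38
tcp_pos: [0.4347, -0.1382, 0.0319]
eef_rot: [180.0, -0.0, 2.9]
contact_force: [-0.3, 0.3, 2.3]
gripper_width: 0.0114
gripper_force: 20.0
```

Call:
jog_arm --deltas '[[[0.15,0,0,0,0],[0.15,0,0,0,0],[0.15,0,0,0,0],[0.15,0,0,0,0],[0.15,0,0,1.5,0],[0.15,0,0,4,0],[0.15,0,0,5.5,0],[0.15,0,0,5,0]]]'

```text
time_s: 7.38
tcp_pos: [0.4342, -0.1383, 0.1934]
eef_rot: [180.0, -0.0, 2.9]
contact_force: [1.4, 0.3, -0.6]
gripper_width: 0.0502
gripper_force: 0.0
```

Call:
jog_arm --deltas '[[[0.15,3.8,2.9,2,-0.014],[0.15,3.8,2.9,2,-0.014],[0.15,3.8,2.9,1,-0.014],[0.15,3.8,2.9,0,-0.014],[0.15,3.8,2.9,0,-0.014],[0.15,0,0,0,0],[0.15,0,0,0,0],[0.15,0,0,0,0]]]'

```text
time_s: 8.38
tcp_pos: [0.6238, 0.0062, 0.2418]
eef_rot: [-180.0, -0.0, -1.2]
contact_force: [-0.5, 0.6, 0.1]
gripper_width: 0.0502
gripper_force: 0.0
```

```bash
python3 - <<'E'
from h import *
s=r.get_state();print(s["tcp_pos"],s["eef_rot"],s["gripper_width"],s["contact_force"])
i=r.camera_info("wrist");im=r.capture("wrist");cv2.imwrite("pics/w3.png",im)
t=r.capture("top");cv2.imwrite("pics/t3.png",t)
frame("wrist",im,"yellow",.072,(180,80,320,260),i)
cv2.imwrite("pics/c3.png",np.hstack([cv2.resize(im,None,fx=.75,fy=.75),cv2.resize(t[188:252,265:355],(405,288),interpolation=2)]))
E
```

```text
[0.62380025 0.00620338 0.24180848] [-1.79997754e+02 -4.49790119e-03 -1.15848512e+00] 0.050173791317083466 [-0.48222466  0.57651642  0.09176527]
wrist yellow bbox (231, 121, 37, 74) rect (634.9, 5.1, 69.9, 32.9, -2.1) x-range 600.1 670.3 y 5.9 yaw -2.1
```

View pics/c3.png

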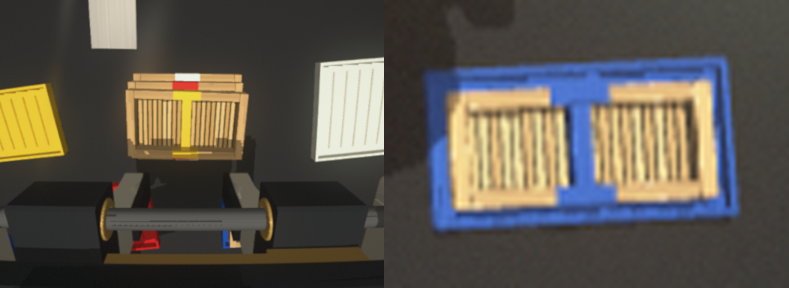

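The blue frame lies square in its tray. In the wrist view the yellow frame's batten is centred near column 249.

Call:
jog_arm --deltas '[[[0.15,0.25,0.05,-5,-0.01],[0.15,0,0,-5,0],[0.15,0,0,-4,0],[0.15,0,0,-1.6,0],[0.15,0,0,-0.9,0],[0.15,0,0,-0.1,0],[-1,0,0,0,0],[-1,0,0,0,0]]]'

```text
time_s: 9.48
tcp_pos: [0.6275, 0.0075, 0.0767]
eef_rot: [-180.0, -0.1, -1.7]
contact_force: [0.4, 0.7, 0.9]
gripper_width: 0.0358
gripper_force: 0.0
```

Call:
jog_arm --deltas '[[[-1,0,0,0,0],[-1,0,0,0,0],[-1,0,0,0,0],[-1,0,0,0,0]]]'

```text
time_s: 9.98
tcp_pos: [0.627, 0.0073, 0.0758]
eef_rot: [180.0, -0.0, -1.7]
contact_force: [0.6, 0.1, 1.9]
gripper_width: 0.0118
gripper_force: 19.9
```

Call:
jog_arm --deltas '[[[-1,0,0,0.5,0],[-1,0,0,1.5,0],[-1,0,0,3,0.02],[-1,0,5,1,0.03],[-1,-0.3,5,0,0.03],[-1,-0.3,5,0,0.03],[-1,-0.3,5,0,0.012],[-1,0,4.6,0,0]]]'

```text
time_s: 10.98
tcp_pos: [0.6178, 0.2552, 0.1369]
eef_rot: [-180.0, -0.1, 5.3]
contact_force: [-0.3, -0.6, -1.1]
gripper_width: 0.012
gripper_force: 19.9
```

Call:
jog_arm --deltas '[[[-1,0,2.5,0,0],[-1,0,1.5,0,0],[-1,0,0,0,0],[-1,0,0,0,0]]]'

```text
time_s: 11.48
tcp_pos: [0.618, 0.2921, 0.1356]
eef_rot: [180.0, 0.0, 5.2]
contact_force: [0.1, 0.2, -0.8]
gripper_width: 0.012
gripper_force: 19.9
```

```bash
python3 - <<'E'
from h import *
s=r.get_state();print(s["tcp_pos"],s["eef_rot"],s["gripper_width"],s["contact_force"],s["gripper_force"])
i=r.camera_info("wrist");im=r.capture("wrist");cv2.imwrite("pics/w4.png",im)
np.save("i4.npy",i,allow_pickle=True)
t=r.capture("top");cv2.imwrite("pics/t4.png",t)
frame("top",t,"red",.048,(235,120,275,178))
E
```

```text
[0.6179714  0.29205553 0.13560867] [1.79984196e+02 2.14965906e-02 5.22444817e+00] 0.012031752933217087 [ 0.11792234  0.18270486 -0.75236846] 19.936911463737488
top red bbox (246, 126, 12, 29) rect (639.0, 3.3, 73.7, 27.8, 10.4) x-range 601.2 674.2 y 6.8 yaw 3.3
```

View pics/w4.png

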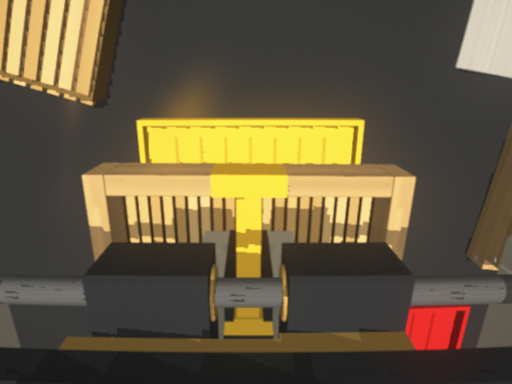

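The yellow frame is held level. Its far underside edge runs from (100,165) to (398,165), and the tray's far rim runs from (137,120) to (364,120), parallel to it.

```bash
python3 - <<'E'
from h import *
i=np.load("i4.npy",allow_pickle=True).item()
for p,z,h in(([(100,165),(398,165)],.1078,43),([(137,120),(364,120)],.008,55)):
    q=ray("wrist",p,z,i)*1000; d=q[0]-q[1]; L=np.linalg.norm(d); n=np.array([d[1],-d[0]])/L
    print(L, q.mean(0)-n*h, np.degrees(np.arctan2(-d[0],d[1])))
E
```

```text
153.2186052237898 [615.82929917 291.18299589] 5.149464247584763
178.56127628980988 [615.38437804 289.6250989 ] 5.161474979308199
```

Call:
jog_arm --deltas '[[[-1,0,0,-4,0],[-1,0,0,-3,0],[-1,0,0,-1.7,0],[-1,0,0,-0.8,0],[-1,0,0,-0.4,0],[-1,0,0,-0.3,0],[-1,0,0,-0.15,0],[-1,0,0,0,0]]]'

```text
time_s: 12.58
tcp_pos: [0.6181, 0.2934, 0.0324]
eef_rot: [-180.0, -0.0, 5.3]
contact_force: [-0.1, 0.3, -0.5]
gripper_width: 0.0116
gripper_force: 19.9
```

Call:
jog_arm --deltas '[[[-1,0,0,-0.05,0],[0.15,0,0,0,0],[0.15,0,0,0,0],[0.15,0,0,0,0],[0.15,0,0,0,0],[0.15,0,0,2,0],[0.15,0,0,5.5,0],[0.15,0,0,5.5,0]]]'

```text
time_s: 13.58
tcp_pos: [0.618, 0.2931, 0.1643]
eef_rot: [180.0, -0.0, 5.3]
contact_force: [0.9, 1.6, -0.1]
gripper_width: 0.0501
gripper_force: 0.0
```

Call:
jog_arm --deltas '[[[0.15,0.1,-4.8,2,-0.02],[0.15,0.1,-4.8,2,-0.02],[0.15,0.1,-4.8,1,-0.02],[0.15,0.1,-4.8,0,-0.02],[0.15,0.1,-4.8,0,-0.02],[0.15,0.1,-4.6,0,-0.02],[0.15,0,0,0,0],[0.15,0,0,0,0]]]'

```text
time_s: 14.58
tcp_pos: [0.6241, 0.0072, 0.2128]
eef_rot: [-180.0, -0.1, -1.6]
contact_force: [0.0, 0.2, 0.0]
gripper_width: 0.0504
gripper_force: 0.0
```

```bash
python3 - <<'E'
from h import *
s=r.get_state();print(s["tcp_pos"],s["eef_rot"],s["gripper_width"],s["contact_force"])
i=r.camera_info("wrist");im=r.capture("wrist");cv2.imwrite("pics/w5.png",im);np.save("i5.npy",i,allow_pickle=True)
t=r.capture("top");cv2.imwrite("pics/t5.png",t)
frame("wrist",im,"red",.048,(180,60,320,225),i)
cv2.imwrite("pics/c5.png",np.hstack([cv2.resize(im[60:252,130:386],(512,384)),cv2.resize(t[118:186,100:190],(288,384),interpolation=2)]))
E
```

```text
[0.62410971 0.00716623 0.21276772] [-1.79974893e+02 -7.90691480e-02 -1.62511043e+00] 0.05042807094479985 [0.00252069 0.16603449 0.01881408]
wrist red bbox (229, 112, 38, 112) rect (625.7, 7.4, 106.8, 32.9, -1.7) x-range 572.4 679.1 y 7.6 yaw -1.7
```

View pics/c5.png

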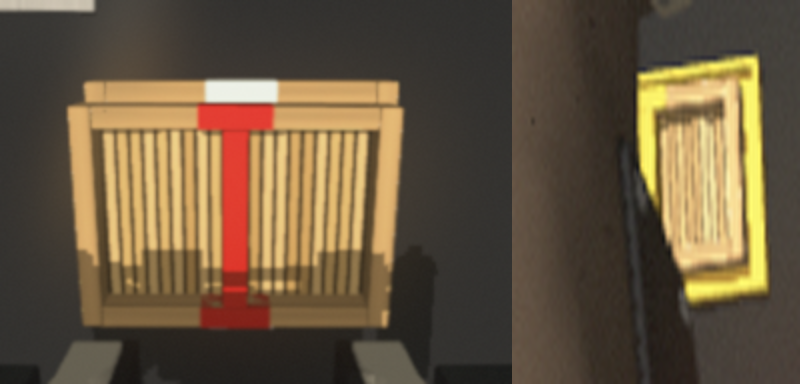

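The red frame is on top, with its batten centred and the whole frame visible. The yellow frame lies in its tray.

Call:
jog_arm --deltas '[[[0.15,0.15,0,-5,0],[0.15,0,0,-5,0],[0.15,0,0,-3.5,0],[0.15,0,0,-1.6,0],[0.15,0,0,-0.9,0],[0.15,0,0,-0.1,0],[-1,0,0,0,0],[-1,0,0,0,0]]]'

```text
time_s: 15.68
tcp_pos: [0.6261, 0.0074, 0.0517]
eef_rot: [-180.0, -0.1, -1.6]
contact_force: [0.8, 1.3, -0.7]
gripper_width: 0.036
gripper_force: 0.0
```

Call:
jog_arm --deltas '[[[-1,0,0,0,0],[-1,0,0,0,0],[-1,0,0,0,0],[-1,0,0,0,0]]]'

```text
time_s: 16.18
tcp_pos: [0.6255, 0.0073, 0.0508]
eef_rot: [-180.0, -0.0, -1.6]
contact_force: [-0.9, 0.1, 3.1]
gripper_width: 0.0115
gripper_force: 20.0
```

Call:
jog_arm --deltas '[[[-1,0,0,0.5,0],[-1,0,0,1.5,0],[-1,0,0,4,0.02],[-1,-3.8,3.1,2,0.03],[-1,-3.8,3.1,0,0.03],[-1,-3.8,3.1,0,0.03],[-1,-3.8,3.1,0,0.024],[-1,-1.8,1.5,0,0]]]'

```text
time_s: 17.18
tcp_pos: [0.454, 0.1474, 0.1318]
eef_rot: [-179.9, -0.1, 6.2]
contact_force: [0.4, 0.7, -0.2]
gripper_width: 0.0116
gripper_force: 20.0
```

Call:
jog_arm --deltas '[[[-1,-1.0,0.8,0,0],[-1,0,0,0,0],[-1,0,0,0,0]]]'

```text
time_s: 17.55
tcp_pos: [0.446, 0.1541, 0.1308]
eef_rot: [-180.0, -0.0, 6.1]
contact_force: [0.3, 0.2, -0.3]
gripper_width: 0.0119
gripper_force: 20.0
```

```bash
python3 - <<'E'
from h import *
s=r.get_state();print(s["tcp_pos"],s["eef_rot"],s["gripper_width"],s["contact_force"],s["gripper_force"])
i=r.camera_info("wrist");im=r.capture("wrist");cv2.imwrite("pics/w6.png",im)
np.save("i6.npy",i,allow_pickle=True)
t=r.capture("top");cv2.imwrite("pics/t6.png",t)
frame("top",t,"white",.024,(235,120,275,178))
E
```

```text
[0.44603468 0.15406375 0.13075572] [-1.79997031e+02 -1.72677274e-02  6.06293175e+00] 0.011871705119011915 [ 0.29881066  0.19647497 -0.34270694] 19.99938279390335
top white bbox (246, 123, 14, 49) rect (625.2, 6.5, 128.7, 31.9, -1.2) x-range 561.2 689.2 y 7.0 yaw -1.8
```

View pics/w6.png

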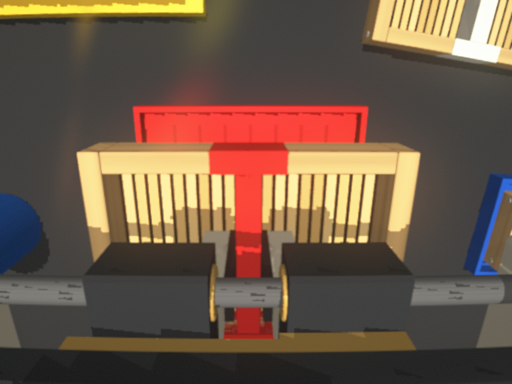

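The red frame is held level above its tray. The tray's far rim runs from (134,108) to (367,108), parallel to the frame's edge at row 144, and the bottle is well to the left.

Call:
jog_arm --deltas '[[[-1,-0.1,0,-4,0],[-1,0,0,-3,0],[-1,0,0,-1.4,0],[-1,0,0,-0.6,0],[-1,0,0,-0.4,0],[-1,0,0,-0.3,0],[-1,0,0,-0.15,0],[-1,0,0,0,0]]]'

```text
time_s: 18.65
tcp_pos: [0.4445, 0.1544, 0.0323]
eef_rot: [-180.0, -0.0, 6.1]
contact_force: [0.6, -1.2, -0.3]
gripper_width: 0.0119
gripper_force: 20.0
```

Call:
jog_arm --deltas '[[[-1,0,0,-0.1,0],[-1,0,0,0,0],[-1,0,0,0,0]]]'

```text
time_s: 19.02
tcp_pos: [0.4445, 0.1543, 0.0311]
eef_rot: [-180.0, -0.0, 6.1]
contact_force: [-0.6, 0.5, -0.7]
gripper_width: 0.0121
gripper_force: 20.0
```

Call:
jog_arm --deltas '[[[-1,0,0,-0.05,0],[-1,0,0,0,0],[0.15,0,0,0,0],[0.15,0,0,0,0],[0.15,0,0,0,0],[0.15,0,0,0,0],[0.15,0,0,2,0],[0.15,0,0,5.5,0]]]'

```text
time_s: 20.02
tcp_pos: [0.4429, 0.1531, 0.1043]
eef_rot: [179.8, 0.3, 6.1]
contact_force: [0.8, 0.4, -0.6]
gripper_width: 0.0502
gripper_force: 0.0
```

Call:
jog_arm --deltas '[[[0.15,0,0,5.5,0],[0.15,3.6,-2.95,2,-0.027],[0.15,3.6,-2.95,2,-0.027],[0.15,3.6,-2.95,1,-0.027],[0.15,3.6,-2.95,0,-0.027],[0.15,3.6,-2.95,0,-0.027],[0.15,0,0,0,0],[0.15,0,0,0,0]]]'

```text
time_s: 21.02
tcp_pos: [0.624, 0.0065, 0.2099]
eef_rot: [180.0, 0.1, -1.7]
contact_force: [-0.4, -0.7, 0.8]
gripper_width: 0.0503
gripper_force: 0.0
```

```bash
python3 - <<'E'
from h import *
s=r.get_state();print(s["tcp_pos"],s["eef_rot"],s["gripper_width"],s["contact_force"])
i=r.camera_info("wrist");im=r.capture("wrist");cv2.imwrite("pics/w7.png",im);np.save("i7.npy",i,allow_pickle=True)
t=r.capture("top");cv2.imwrite("pics/t7.png",t)
frame("wrist",im,"white",.024,(200,60,310,225),i)
cv2.imwrite("pics/c7.png",np.hstack([cv2.resize(im[60:252,130:386],(512,384)),cv2.resize(t[180:248,155:240],(288,384),interpolation=2)]))
E
```

```text
[0.62402998 0.00654785 0.20992432] [ 1.79992265e+02  6.82684249e-02 -1.69025304e+00] 0.05028584089980728 [-0.36905785 -0.68180909  0.75909014]
wrist white bbox (231, 99, 37, 125) rect (625.5, 5.1, 126.3, 33.9, -1.8) x-range 562.3 688.6 y 4.8 yaw -1.5
```

View pics/c7.png

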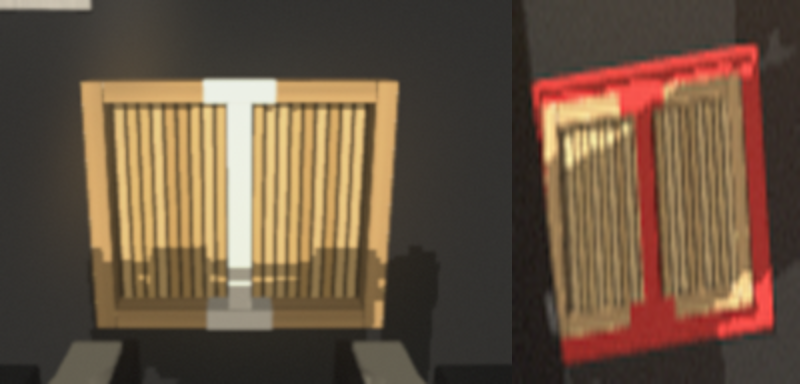

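```bash
python3 - <<'E'
from h import *
t=cv2.imread("pics/t7.png")
cv2.imwrite("pics/c8.png",cv2.resize(t[180:250,150:245],(760,560),interpolation=2))
E
```

```text
(no output)
```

View pics/c8.png

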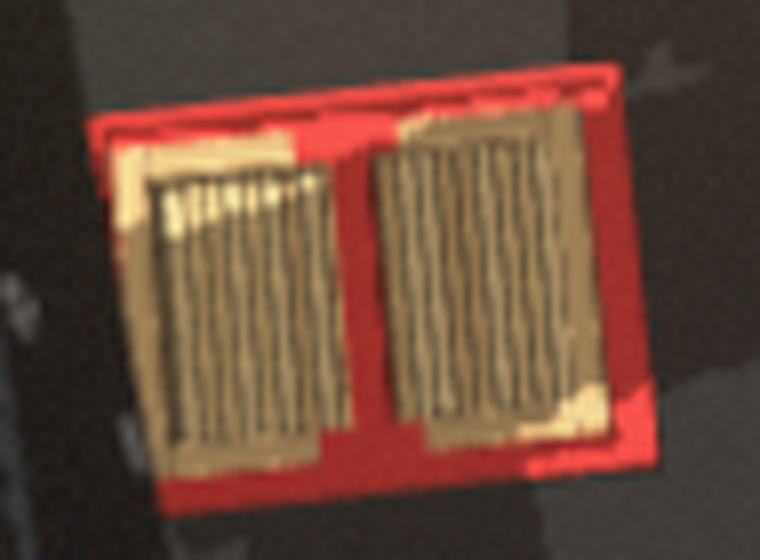

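```bash
python3 - <<'E'
from h import *
A=lambda l:np.array(l)/8+[150,180]-.44
for z in(.028,.036):
    f=ray("top",A([(112,147),(580,105),(160,475),(608,432)]),z)*1000; print("frame",z,f.round(1).tolist(),f.mean(0), np.linalg.norm(f[0]-f[1]),np.linalg.norm(f[2]-f[3]))
g=ray("top",A([(88,118),(622,65),(165,515),(657,462)]),.016)*1000;print("tray",g.round(1).tolist(),g.mean(0))
t=cv2.imread("pics/t7.png")
print(rect("top",blobs(mask(t[:, :],"red"),300)[0],.008))
E
```

```text
frame 0.028 [[490.3, 235.3], [504.0, 85.1], [385.9, 217.3], [399.5, 75.2]] [444.92178055 153.21246082] 150.87058052460645 142.731195283769
frame 0.036 [[489.7, 233.3], [503.2, 84.4], [386.2, 215.5], [399.6, 74.6]] [444.67019976 151.96303928] 149.54413982250657 141.47631533152497
tray [[500.8, 246.3], [518.3, 72.4], [372.8, 218.1], [389.7, 60.2]] [445.38220393 149.24755067]
(445.3, 154.1, 175.4, 131.9, -84.0)
```

The red frame sits in its tray; the arm link hides the tray's left edge in this view. The white frame is clear, with its batten centred, so I'll pick it now.

Call:
jog_arm --deltas '[[[0.15,0.15,0,-5,0],[0.15,0,0,-5,0],[0.15,0,0,-4.5,0],[0.15,0,0,-2.5,0],[0.15,0,0,-1.1,0],[0.15,0,0,-0.1,0],[-1,0,0,0,0],[-1,0,0,0,0]]]'

```text
time_s: 22.12
tcp_pos: [0.6266, 0.007, 0.0299]
eef_rot: [-180.0, -0.1, -1.6]
contact_force: [0.0, 0.0, 1.6]
gripper_width: 0.0359
gripper_force: 0.0
```

Call:
jog_arm --deltas '[[[-1,0,0,0,0],[-1,0,0,0,0],[-1,0,0,0,0],[-1,0,0,0,0]]]'

```text
time_s: 22.62
tcp_pos: [0.626, 0.0066, 0.0288]
eef_rot: [180.0, -0.0, -1.6]
contact_force: [-1.1, -1.6, 4.4]
gripper_width: 0.0118
gripper_force: 20.0
```

Call:
jog_arm --deltas '[[[-1,0,0,0.5,0],[-1,0,0,1.5,0],[-1,0,0,4,0.02],[-1,0.2,-4.8,4,0.03],[-1,0.2,-4.8,0,0.03],[-1,0.2,-4.8,0,0.028],[-1,0.2,-4.8,0,0],[-1,0,-4.8,0,0]]]'

```text
time_s: 23.62
tcp_pos: [0.6341, -0.2347, 0.1297]
eef_rot: [180.0, -0.1, 4.6]
contact_force: [0.4, 0.2, -1.0]
gripper_width: 0.0114
gripper_force: 20.0
```

Call:
jog_arm --deltas '[[[-1,0,-3,0,0],[-1,0,-1.4,0,0],[-1,0,0,0,0],[-1,0,0,0,0]]]'

```text
time_s: 24.12
tcp_pos: [0.634, -0.2763, 0.1288]
eef_rot: [-180.0, -0.0, 4.6]
contact_force: [0.1, -0.1, -1.1]
gripper_width: 0.0117
gripper_force: 20.0
```

```bash
python3 - <<'E'
from h import *
s=r.get_state();print(s["tcp_pos"],s["eef_rot"],s["gripper_width"],s["contact_force"],s["gripper_force"])
i=r.camera_info("wrist");im=r.capture("wrist");cv2.imwrite("pics/w8.png",im)
np.save("i8.npy",i,allow_pickle=True)
E
```

```text
[ 0.63404372 -0.27628226  0.12882057] [-1.79990099e+02 -1.12143853e-02  4.57310379e+00] 0.011688290578583541 [ 0.06128689 -0.0847713  -1.07857208] 19.9997940659523
```

View pics/w8.png

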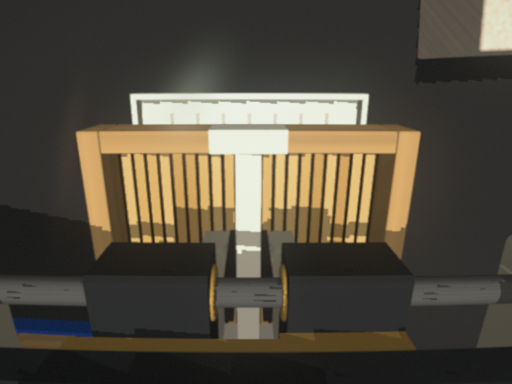

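The white frame is held level. The tray's far rim runs from (131,95) to (367,95), parallel to and centred on the frame's edge at row 126.

Call:
jog_arm --deltas '[[[-1,0,-0.1,-4,0],[-1,0,0,-2.8,0],[-1,0,0,-1.3,0],[-1,0,0,-0.6,0],[-1,0,0,-0.4,0],[-1,0,0,-0.3,0],[-1,0,0,-0.15,0],[-1,0,0,0,0]]]'

```text
time_s: 25.18
tcp_pos: [0.634, -0.2783, 0.0333]
eef_rot: [180.0, -0.0, 4.5]
contact_force: [-0.2, 0.5, -2.0]
gripper_width: 0.0121
gripper_force: 20.0
```

Call:
jog_arm --deltas '[[[-1,0,0,-0.07,0],[-1,0,0,0,0],[0.15,0,0,0,0],[0.15,0,0,0,0],[0.15,0,0,0,0],[0.15,0,0,0,0],[0.15,0,0,2,0],[0.15,0,0,5,0]]]'

```text
time_s: 26.18
tcp_pos: [0.6325, -0.2779, 0.1016]
eef_rot: [-179.9, 0.3, 4.5]
contact_force: [1.6, 0.6, 0.3]
gripper_width: 0.0506
gripper_force: 0.0
```

Call:
jog_arm --deltas '[[[0.15,0,0,5.5,0],[0.15,0,0,5,0],[0.15,0,0,4,0],[0.15,0,0,0,0]]]'

```text
time_s: 26.68
tcp_pos: [0.6356, -0.2789, 0.2539]
eef_rot: [179.8, -0.5, 4.6]
contact_force: [-0.4, 0.2, -1.1]
gripper_width: 0.0503
gripper_force: 0.0
```

```bash
python3 - <<'E'
from h import *
cv2.imwrite("pics/t9.png",r.capture("top"))
E
```

Call:
jog_arm --deltas '[[[0.15,0,5.5,0,0],[0.15,0,5.5,0,0],[0.15,0,5.5,0,0],[0.15,0,5.5,0,0],[0.15,0,5.5,0,0],[0.15,0,0,0,0],[0.15,0,0,0,0]]]'

```text
time_s: 27.6
tcp_pos: [0.6335, -0.0031, 0.247]
eef_rot: [180.0, 0.1, 4.6]
contact_force: [0.6, 0.5, -0.4]
gripper_width: 0.0503
gripper_force: 0.0
```

```bash
python3 - <<'E'
from h import *
a=cv2.imread("pics/t9.png");t=r.capture("top");cv2.imwrite("pics/t10.png",t)
for col,im in(("blue",a),("red",a),("yellow",a),("white",t)):
    for c in blobs(mask(im,col),300)[:3]: print(col,cv2.boundingRect(c),rect("top",c,.008))
print(r.get_state()["contact_force"])
f=lambda im,x,y:cv2.resize(im[y:y+72,x:x+96],(400,300),interpolation=2)
cv2.imwrite("pics/c10.png",np.vstack([np.hstack([f(a,262,184),f(a,150,180)]),np.hstack([f(a,98,116),f(t,312,110)])]))
E
```

```text
blue (92, 228, 35, 25) (382.8, 378.6, 88.0, 61.5, 89.9)
red (161, 189, 71, 56) (444.3, 154.4, 174.7, 129.6, -84.0)
yellow (110, 128, 70, 47) (617.6, 293.9, 177.5, 113.9, -84.8)
white (394, 36, 112, 70) (838.6, -521.1, 284.6, 151.4, -81.2)
white (323, 114, 74, 63) (634.0, -277.2, 179.9, 155.5, -85.3)
white (446, 334, 66, 50) (91.5, -559.2, 159.9, 113.0, -84.4)
[-0.43420297  0.50674476 -0.39571781]
```

View pics/c10.png

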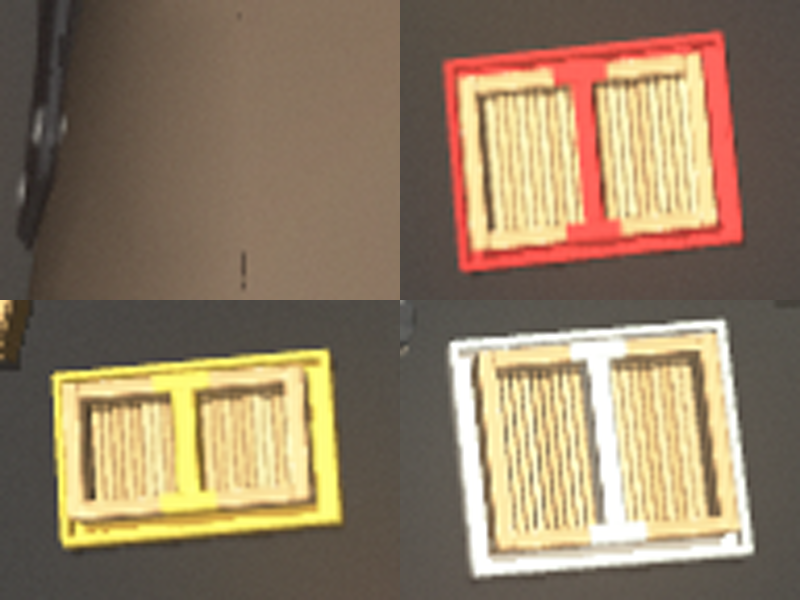

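Red, yellow and white lie inside their trays, and blue was confirmed in its tray earlier. The arm is clear, so I'm handing in.

```bash
python3 -c "
from plant import r
print(r.close_job())"
```

```text
the job is handed in; nothing more can be done
None
```

The job is handed in: camera checks showed all four frames lying in their own trays, let go, with the bottle and beaker not approached; no verdict was returned on hand-in, and the blue frame's last check was right after it was placed.

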